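# Load the weight carrier and hold it up for the balance check

### The arm

A 6-joint arm with a two-finger parallel gripper is mounted at the origin on a cart in front of the work surface, level with it; the furniture and walls round the work are solid. World frame = base frame: x ahead of the robot, y to its left, z up, the work surface at z = 0. Lengths are in m, angles in rad, forces in N, time in s.
With the tool pointing down it reaches from about 0.35 to 0.775 m from the base axis. Payload 5.5 kg.
Tool frame: the origin (TCP) lies at the very end of the fingers, on their centre line; the grasp point (between the pads) lies 19 mm behind it; z points along the fingers, y is the direction in which the jaws open and shut (so a half turn about z gives the same grasp; the last joint's range is limited). The gripper opens to 85 mm and grips with 20 to 120 N. Pads are 22 mm wide; open, the fingers measure 114 mm over their backs; the gripper's body (76 mm by 85 mm) begins 54 mm behind the grasp point. The pads swing forward as they close: fully open they stand 13 mm farther back than shut.
Start: joints at [-1.391, 0.313, 0.046, 1.304, 0, 1.431], TCP at [0.181, -0.546, 0.231] pointing down, gripper open.
Joint ranges: [-2.76, 2.76], [-0.86, 1.69], [-1.03, 1.26], [-2.2, 2.34], [-1.47, 1.5], [-3.14, 3.14]. Speed limits (rad/s): [2.57, 2.57, 3.14, 3.14, 3.14, 3.14].

### API

Orientations are given as a rotation vector (axis times angle).
In Python, from bench import bot, get_image, camera_info gives the robot as it stands.
- The arm moves only by the shell command python3 -m handwheel 'ROWS' [OPENING] [FORCE]. ROWS is JSON, a list of rows, each a list of 4 numbers: the shift along the tool's x, y, z in m, then the turn about the tool's z in rad. In form: [[x, y, z, yaw], ...]. A call has exactly 8 rows; each row shifts and turns the commanded pose from where the row before left it, along the tool's axes as they then stand; what a row does not reach is not made up. A row lasts 1/8 s, in which the tool goes at most 62.5 mm and 10.7 degrees, less where a joint would pass 70% of its speed; a pose out of reach is approached as far as the arm can. A call with a gripper value outside its range is refused whole. OPENING is the finger opening in m, from 0 to 0.0854, set as the call begins (- or left out, the last holds). The fingers move at their own pace and stop on an object; FORCE is the grip in N (left out, the last holds). Time passes only in rows, so rows that do not move let the fingers close, or fill a call up. It gives the time, the measured TCP pose, the force and the opening at its end, in the units of the state.
- bot.get_obs(): the state, without advancing time (a new reading comes with each control period).
- get_image(name): name is "side" or "top"; returns the picture (480x640x3 uint8, blue, green, red); there is no depth.
- camera_info(name): a dict with "fx", "fy", "cx", "cy" (pixels), "extrinsics" (4x4, takes a point from camera to world coordinates). Camera axes: x right, y down, z forward; pixel columns grow to the right and rows downward; lengths in m; the calibration is good to about 2 mm. A picture is of the moment at which its call begins. camera_info takes no time and is no camera call.
- bot.close_job(): hands the job in, once; it reports no verdict.
The state is a dict: "time": time; "joint_positions": joint angles; "qvel": joint speeds; "joint_efforts": joint torques, N m; "eef_pos": TCP position; "tcp_rot": TCP orientation; "force": force on the tool from outside, world axes, zero at the start; "wrist_torque": the same for the moment, N m; "width": opening from 0.0 (shut) to 1.0 (fully open).
Only numpy, scipy, OpenCV 4.12 (cv2) and the standard library are available. Lean on these libraries where they do the work, as an engineer would, in place of code of your own. Each camera call takes 0.05 s, during which the arm holds its last target.

### The job

The balance is due for its load check. Put the brass (yellow) ring weight over the post of the weight carrier and lower it gently until it lies flat on the carrier's plate, and let go of it; leave the dark steel weight and the bottles alone. Then take the carrier by its post, lift it with the weight on it off its stand and finish holding it there in the gripper, level and still, about 10 cm straight above the stand: do not put it down or let go.

Things in the scene. Friction and masses are not known exactly. Their poses are not given: they have to be found in the camera images.
- brass_weight_center (a point): Brass (yellow) ring weight 30 mm high: a flange 48 mm in diameter and 12 mm high, on it a collar 34 mm in diameter and 18 mm high to grip it by from above; an 18 mm bore runs right through. 0.15 to 0.31 kg, loose, standing upright on the worktop, flange below. The point is its centre, on the bore's axis, 15 mm above its underside; z up along the bore.
- steel_weight_center (a point): Dark steel ring weight 30 mm high: a flange 48 mm in diameter and 12 mm high, on it a collar 34 mm in diameter and 18 mm high to grip it by from above; an 18 mm bore runs right through. 0.15 to 0.31 kg, loose, standing upright on the worktop, flange below. The point is its centre, on the bore's axis, 15 mm above its underside; z up along the bore. Not needed: leave it alone.
- carrier_post (a point): Weight carrier, 0.18 kg, loose, sitting on the stand: a round aluminium plate, 68 mm in diameter and 6 mm thick, with an upright round steel post in its middle, 12 mm in diameter and 66 mm tall above the plate, the last 6 mm tapering to 7 mm at its tip. The point lies on the post's axis, 49 mm above the plate's upper face, 17 mm below the post's tip; z up along the post. With a weight lying on the plate, 36 mm of the post stand free above it to be gripped.
- carrier_plate (a point): The same carrier: centre of its plate's upper face (foot of the post), z up. On the stand it lies 26 mm above the worktop. A weight's centre lies 15 mm above this point when the weight is fully down.
- stand: Black round stand, fixed (it and the brass weight may swap sides from start to start), on the worktop, 84 mm in diameter, with an aluminium rim. Its flat top, on which the carrier sits, is 20 mm above the worktop; the rim, 76 mm wide inside, stands 4.5 mm higher. Origin at the centre of its underside, on the worktop, z up. A microscope 0.47 m tall stands to the left of the work (its eyepieces end near x 0.56, y -0.17): keep hand and wrist clear of it.
- amber_bottle: Amber bottle with black cap, 56 mm in diameter, 101 mm high, loose; origin at the centre of its underside. Leave it alone.
- dropper_bottle: Small amber dropper bottle with black bulb, 36 mm in diameter, 100 mm high, loose; origin at the centre of its underside. Leave it alone.
There are look-alikes about, which are no part of the job. There is more than one size of the part that bears carrier_post; the job needs the larger.

How it is judged:
By the outcome, as a careful person would: the job done as asked, in the order asked, and still so for the second after the job is handed in, while the arm keeps its last pose, push and grip.
It also fails if it takes over 51 s, if anything falls off the work surface, if the arm or the gripper's body presses on something with over 40 N, if the wrist force passes 120 N, or if a joint passes its speed limit or range.

## Working session

There is one attempt and no reset: what is moved stays moved. The work goes in short steps, Python scripts to look and compute and a shell command to move; the robot and the scene stay as the last step left them, time stands still between calls to the robot, and variables do not carry over. Pictures are saved under pics/ and viewed, and the job is handed in when it is done.

```bash
ls; mkdir -p pics
python3 - <<'E'
from bench import bot,get_image,camera_info
import cv2
o=bot.get_obs();print({k:o[k] for k in('time','eef_pos','tcp_rot','force','width')})
for n in('side','top'):
    cv2.imwrite(f'pics/{n}0.png',get_image(n));print(camera_info(n))
E
```

```text
pics
{'time': 0.0, 'eef_pos': array([ 0.18065345, -0.54534121,  0.23039204]), 'tcp_rot': array([-3.09970401e+00, -4.99849510e-01,  4.81623209e-05]), 'force': array([ 1.2647823 , -0.33927633, -0.26735167]), 'width': 1.0032577614776135}
{'fx': 445.797088170598, 'fy': 445.797088170598, 'cx': 322.91040461632645, 'cy': 242.18922325777373, 'extrinsics': array([[ 0.4596242 , -0.78031763,  0.42408725,  0.3008775 ],
       [-0.88807241, -0.40841185,  0.2110146 , -0.47921005],
       [ 0.00854385, -0.4736076 , -0.88069452,  0.81973834],
       [ 0.        ,  0.        ,  0.        ,  1.        ]])}
{'fx': 440.5334942800836, 'fy': 440.5334942800836, 'cx': 323.5216715871953, 'cy': 247.64880974791302, 'extrinsics': array([[ 0.09706878, -0.96645035,  0.23780532,  0.4830199 ],
       [-0.9952531 , -0.09593408,  0.01636836, -0.32993926],
       [ 0.00699443, -0.23826534, -0.97117491,  0.90390714],
       [ 0.        ,  0.        ,  0.        ,  1.        ]])}
```

View pics/side0.png

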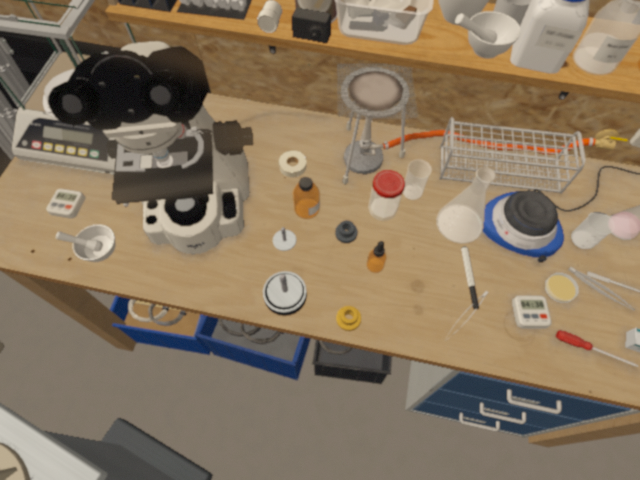

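View pics/top0.png

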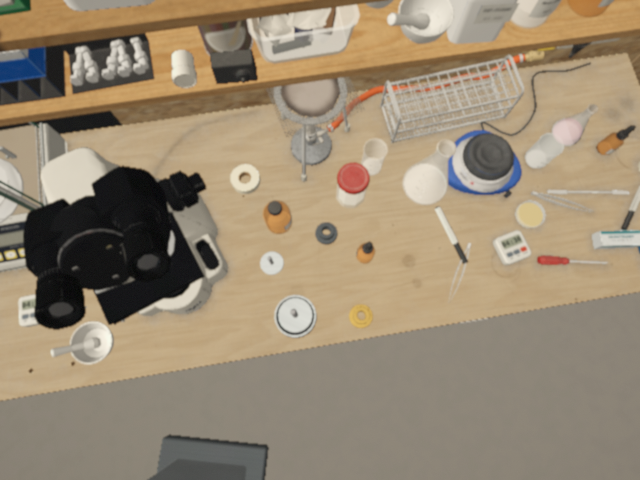

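The candidates are:
- **Carriers:** one on the black stand (side 285,292 / top 295,316), and a smaller one on the worktop (side 284,240 / top 271,263). The larger one on the stand fits the description.
- **Rings:** yellow (side 348,317 / top 361,316), dark steel (side 346,231), and a white roll (side 292,163). The yellow one is the brass weight.

Next I'll confirm this in a crop.

Run:
```python
import cv2,numpy as np
a=cv2.imread('pics/side0.png')[215:340,240:400];b=cv2.imread('pics/top0.png')[215:340,240:400]
f=lambda i:cv2.resize(i,None,fx=4.6,fy=4.6,interpolation=cv2.INTER_CUBIC)
cv2.imwrite('pics/c_side.png',f(a));cv2.imwrite('pics/c_top.png',f(b))
```

```text
(no output)
```

View pics/c_side.png

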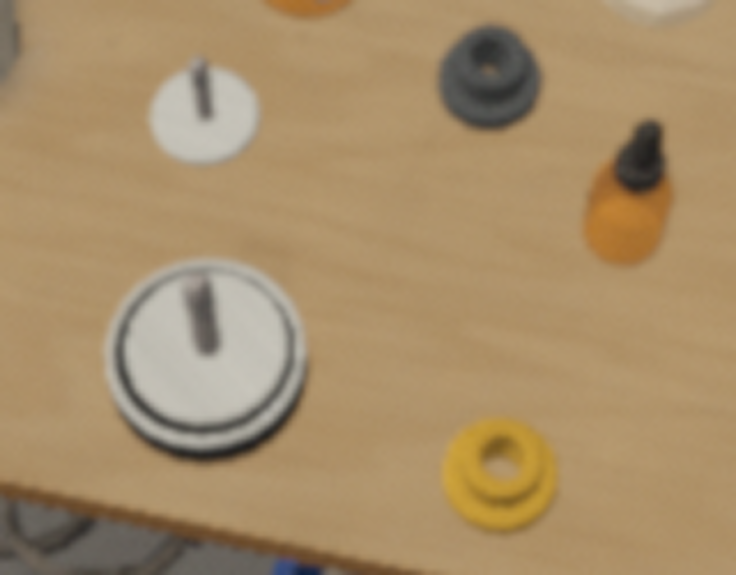

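View pics/c_top.png

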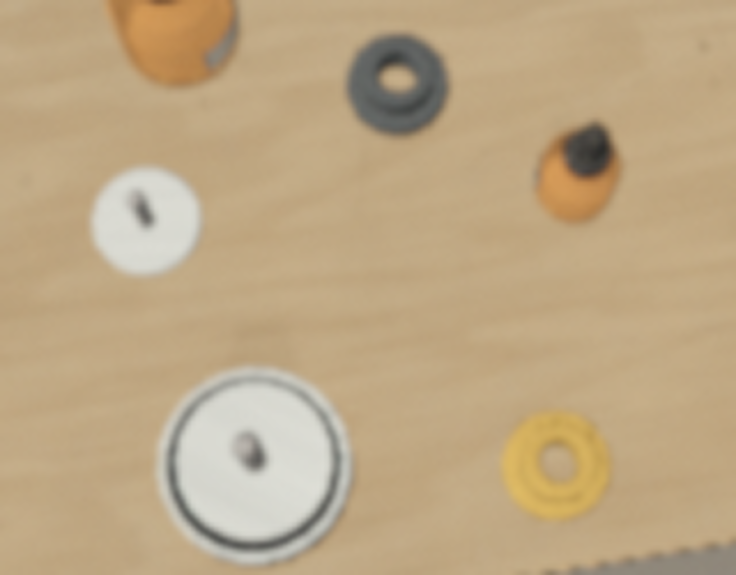

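Confirmed. The larger carrier sits in the stand at crop (205,350), with its post tip at about (197,280). The brass ring is at crop (500,473). Now I'll localise them by segmentation.

```bash
cat > h.py <<'E'
import cv2,numpy as np
from scipy.optimize import fsolve
from bench import camera_info
def proj(n,P):
    c=camera_info(n);E=np.linalg.inv(c['extrinsics']);p=np.atleast_2d(P)@E[:3,:3].T+E[:3,3]
    return np.c_[c['fx']*p[:,0]/p[:,2]+c['cx'],c['fy']*p[:,1]/p[:,2]+c['cy']]
def ray(n,uv,z):
    c=camera_info(n);E=c['extrinsics'];d=E[:3,:3]@[(uv[0]-c['cx'])/c['fx'],(uv[1]-c['cy'])/c['fy'],1]
    return (E[:3,3]+d*(z-E[2,3])/d[2])[:2]
def circ(x,y,z,r):
    t=np.linspace(0,2*np.pi,90);return np.c_[x+r*np.cos(t),y+r*np.sin(t),0*t+z]
def blob(m,uv):
    k,l,s,c=cv2.connectedComponentsWithStats(m.astype(np.uint8))
    d=[1e9]+[np.hypot(*(c[i]-uv)) if s[i,4]>30 else 1e9 for i in range(1,k)]
    i=int(np.argmin(d));cn,_=cv2.findContours((l==i).astype(np.uint8),0,2)
    h=cv2.convexHull(max(cn,key=cv2.contourArea));return h[:,0,:].astype(float)
def cen(h):
    m=cv2.moments((h).astype(np.float32).reshape(-1,1,2));return np.array([m['m10']/m['m00'],m['m01']/m['m00']]),m['m00']
def fit(n,h,circs):
    c,a=cen(h)
    f=lambda q:cen(cv2.convexHull(proj(n,np.vstack([circ(q[0],q[1],z,r) for z,r in circs])).astype(np.float32)))
    q=fsolve(lambda q:f(q)[0]-c,ray(n,c,circs[0][0]),epsfcn=1e-6);return q,a,f(q)[1]
E
python3 - <<'E'
from h import *
for n,ub,us in(('side',(348,317),(285,292)),('top',(361,316),(295,316))):
    im=cv2.imread(f'pics/{n}0.png');hsv=cv2.cvtColor(im,cv2.COLOR_BGR2HSV);H,S,V=cv2.split(hsv)
    y=(H>15)&(H<32)&(S>130)
    print(n,'brass',fit(n,blob(y,ub),[(0,.024),(.012,.024),(.03,.017)]))
    w=(S<45)&(V>150)
    print('white',fit(n,blob(w,us),[(.026,.034)]),fit(n,blob(w,us),[(.0245,.042)]))
    for l,p,z in(('tip',{'side':(196.5,281),'top':(243,438)}[n],.092),('foot',{'side':(208,352),'top':(260,467)}[n],.026),('bore',{'side':(502,455),'top':(558,462)}[n],.03)):
        print(l,ray(n,((p[0]+.5)/4.6-.5+240,(p[1]+.5)/4.6-.5+215),z))
    for l,u,z in(('amberfoot',{'side':(308,205),'top':(278,218)}[n],.05),('steel',{'side':(346,231),'top':(327,233)}[n],.015),('dropper',{'side':(376,260),'top':(366,252)}[n],.03),('small',{'side':(284,240),'top':(271,263)}[n],.005)):
        print(l,ray(n,u,z))
E
```

```text
side brass (array([ 0.57000248, -0.40171712]), 484.0, 533.8933436996303)
white (array([ 0.55482542, -0.27192551]), 1327.0, 930.9882524926215) (array([ 0.55560535, -0.2713845 ]), 1327.0, 1414.8933432865888)
tip [ 0.55766561 -0.2719622 ]
foot [ 0.55526629 -0.27338522]
bore [ 0.57006897 -0.4013824 ]
amberfoot [ 0.73429664 -0.22784676]
steel [ 0.73410312 -0.31678356]
dropper [ 0.69429505 -0.4010467 ]
small [ 0.66028136 -0.2099517 ]
top brass (array([ 0.56927288, -0.40299739]), 363.0, 463.1854409459047)
white (array([ 0.55467759, -0.27229462]), 1400.0, 937.0773092689924) (array([ 0.55496458, -0.2721848 ]), 1400.0, 1424.9646001444198)
tip [ 0.5593811 -0.2709342]
foot [ 0.55398509 -0.27481157]
bore [ 0.56823192 -0.4017784 ]
amberfoot [ 0.74460604 -0.21767582]
steel [ 0.7328492  -0.31914151]
dropper [ 0.69647161 -0.40229331]
small [ 0.65958505 -0.20919177]
```

```bash
python3 - <<'E'
from h import *
for n in('side','top'):
    im=cv2.imread(f'pics/{n}0.png');g=cv2.cvtColor(im,cv2.COLOR_BGR2GRAY).astype(np.float32)
    # plate edge: radial scan from approx centre to dark-gap minimum and half-level
    C=np.array([.5565,-.272]);P=[];R=[]
    for t in np.linspace(0,2*np.pi,72,endpoint=False):
        rr=np.arange(.022,.046,.00025);Q=np.c_[C[0]+rr*np.cos(t),C[1]+rr*np.sin(t),0*rr+.026]
        uv=proj(n,Q).astype(np.float32);v=cv2.remap(g,uv[:,:1],uv[:,1:],1)[:,0]
        k=np.argmin(np.where((rr>.030)&(rr<.041),v,999));lo=v[k];hi=np.median(v[:12])
        if hi-lo<40: continue
        j=np.where(v[:k]>(hi+lo)/2)[0]
        if len(j):P.append(Q[j[-1],:2])
    P=np.array(P);A=np.c_[2*P,np.ones(len(P))]
    for _ in range(3):
        s,*_r=np.linalg.lstsq(A,(P**2).sum(1),rcond=None);r=np.sqrt(s[2]+s[0]**2+s[1]**2)
        e=abs(np.hypot(*(P-s[:2]).T)-r);P=P[e<.002];A=A[e<.002]
    print(n,'plate',s[:2],r,len(P))
    for uv in[(60,305),(148,255),(190,185)] if n=='top' else [(72,103),(160,95),(235,135)]:
        print('scope',uv,[ray(n,uv,z).round(3) for z in(.3,.45)])
E
python3 -m handwheel '[[0.0475,-0.0017,0.008,0],[0.0475,-0.0017,0.008,0],[0.0475,-0.0017,0.008,0],[0.0475,-0.0017,0.008,0],[0.0475,-0.0017,0.008,0],[0.0475,-0.0017,0.008,0],[0.0475,-0.0017,0.008,0],[0.0475,-0.0017,0.008,0]]' 0.0854 60
```

```text
side plate [ 0.55647602 -0.27131649] 0.03301206396292518 54
scope (72, 103) [array([0.589, 0.112]), array([ 0.506, -0.059])]
scope (160, 95) [array([ 0.668, -0.   ]), array([ 0.562, -0.138])]
scope (235, 135) [array([ 0.653, -0.152]), array([ 0.552, -0.246])]
top plate [ 0.55597501 -0.27171074] 0.03305518283892819 72
scope (60, 305) [array([0.515, 0.03 ]), array([ 0.507, -0.06 ])]
scope (148, 255) [array([ 0.596, -0.076]), array([ 0.568, -0.139])]
scope (190, 185) [array([ 0.705, -0.117]), array([ 0.65, -0.17])]
time: 1.1
eef_pos: [0.5384, -0.4126, 0.1664]
tcp_rot: [-3.101, -0.5, 0.001]
force: [-0.4, -0.8, -0.1]
width: 0.999
```

```bash
python3 -m handwheel '[[0.011,0,0.016,0],[0.011,0,0.016,0],[0.011,0,0.016,0],[0,0,0.016,0],[0,0,0.016,0],[0,0,0.016,0],[0,0,0,0],[0,0,0,0]]'
python3 - <<'E'
from h import *
from bench import bot,get_image
from scipy.spatial.transform import Rotation as R
o=bot.get_obs();p=o['eef_pos'];M=R.from_rotvec(o['tcp_rot']).as_matrix();print(p,M.round(3).tolist())
d=np.array([.5697,-.4022,.0])-p;print('tool shift',(M.T@d).round(4))
for n in('side','top'):
    im=get_image(n);cv2.imwrite(f'pics/{n}1.png',im)
    print(proj(n,p))
    u=proj(n,[.57,-.402,.05])[0].astype(int);c=im[max(0,u[1]-60):u[1]+60,u[0]-60:u[0]+60]
    cv2.imwrite(f'pics/{n}1c.png',cv2.resize(c,None,fx=4,fy=4,interpolation=2));print(u)
E
```

```text
time: 2.1
eef_pos: [0.5686, -0.4035, 0.0718]
tcp_rot: [3.101, 0.5, 0.001]
force: [0.0, 0.3, 1.0]
width: 1.001
[ 0.56859802 -0.40351516  0.07178461] [[0.949, 0.314, 0.0], [0.314, -0.949, -0.001], [0.0, 0.001, -1.0]]
tool shift [ 0.0014 -0.001   0.0718]
[[350.8709171 306.8986514]]
[349 310]
[[363.83952907 312.94334266]]
[362 313]
```

```bash
python3 -c "
import cv2;cv2.imwrite('pics/p1.png',cv2.resize(cv2.hconcat([cv2.imread('pics/side1c.png'),cv2.imread('pics/top1c.png')]),(800,400)))"
```

```text
(no output)
```

View pics/p1.png

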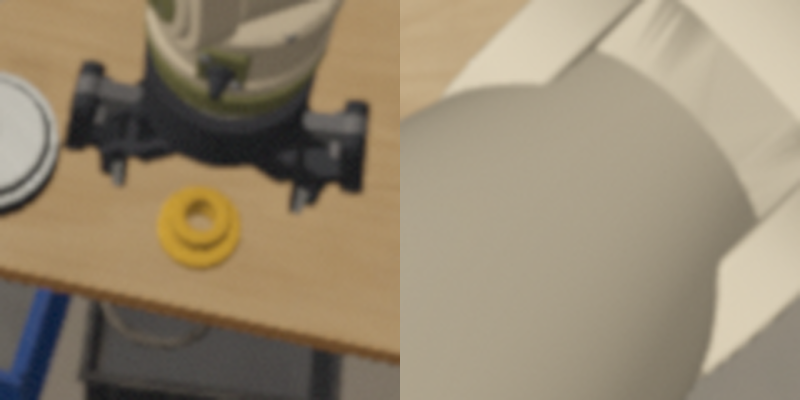

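The side view shows the open gripper centred over the brass ring, with the fingertips' midpoint at the projected TCP. The hand blocks the top camera. Descending.

```bash
python3 -m handwheel '[[0.0014,-0.001,0.012,0],[0,0,0.012,0],[0,0,0.012,0],[0,0,0.010,0],[0,0,0.007,0],[0,0,0.003,0],[0,0,0,0],[0,0,0,0]]' 0.0854 60
```

```text
time: 3.2
eef_pos: [0.5699, -0.402, 0.0158]
tcp_rot: [3.101, 0.5, 0.001]
force: [0.0, -0.7, 0.3]
width: 1.004
```

```bash
python3 -m handwheel '[[0,0,0.001,0],[0,0,0,0],[0,0,0,0],[0,0,0,0],[0,0,0,0],[0,0,0,0],[0,0,0,0],[0,0,0,0]]' 0.02 50
python3 - <<'E'
from h import *
from bench import get_image
im=get_image('side');c=im[250:370,289:409];cv2.imwrite('pics/s2.png',cv2.resize(c,None,fx=5,fy=5,interpolation=2))
E
```

```text
time: 4.2
eef_pos: [0.5698, -0.402, 0.0148]
tcp_rot: [3.101, 0.5, 0.001]
force: [-1.0, 0.4, 4.9]
width: 0.377
```

View pics/s2.png

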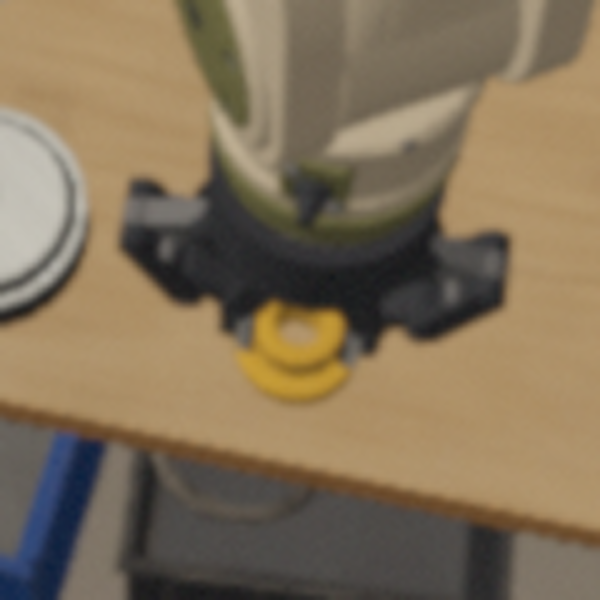

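The fingers hold the collar (opening about 32–34 mm). Lifting straight up now.

```bash
python3 -m handwheel '[[0,0,-0.006,0],[0,0,-0.018,0],[0,0,-0.024,0],[0,0,-0.024,0],[0,0,-0.024,0],[0,0,-0.018,0],[0,0,-0.006,0],[0,0,0,0]]' 0.02 60
python3 - <<'E'
from h import *
from bench import get_image,bot
im=get_image('side');p=bot.get_obs()['eef_pos'];print(p)
H,S,V=cv2.split(cv2.cvtColor(im,cv2.COLOR_BGR2HSV));print(proj('side',p))
u=proj('side',p)[0].astype(int);c=im[u[1]-60:u[1]+60,u[0]-60:u[0]+60];print(u);cv2.imwrite('pics/s3.png',cv2.resize(c,None,fx=5,fy=5,interpolation=2))
E
```

```text
time: 5.25
eef_pos: [0.5696, -0.4019, 0.1347]
tcp_rot: [3.101, 0.5, 0.001]
force: [0.5, -0.4, -2.4]
width: 0.372
[ 0.56932891 -0.40156896  0.13386237]
[[352.40193656 292.97459732]]
[352 292]
```

View pics/s3.png

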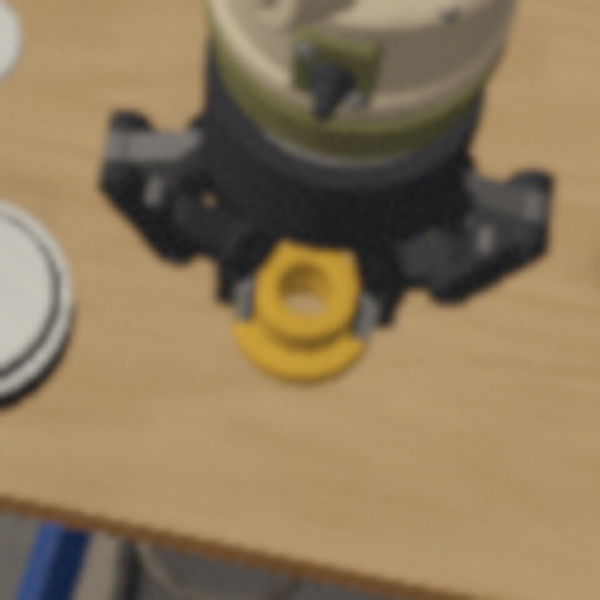

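Run:
```python
from h import *
from bench import bot
from scipy.spatial.transform import Rotation as R
o=bot.get_obs();M=R.from_rotvec(o['tcp_rot']).as_matrix();p=o['eef_pos']
b=ray('side',(352.6,289.1),p[2]+.0155);print(b)
# lower flange edge: lowest yellow & widths
im=cv2.imread('pics/s3.png');H,S,V=cv2.split(cv2.cvtColor(im,cv2.COLOR_BGR2HSV));y=(H>15)&(H<32)&(S>130)
h=blob(y,(300,320))/5+[292-.4,232-.4]
print(h[:,1].max(),h[:,0].min(),h[:,0].max())
for q in(b,p[:2]):
    u=proj('side',np.vstack([circ(q[0],q[1],p[2]-.0145,.024),circ(q[0],q[1],p[2]-.0025,.024)]));print(u[:,1].max(),u[:,0].min(),u[:,0].max())
print('post shift', M.T@(np.array([.5565,-.272,p[2]])-p))
```

```text
[ 0.56946082 -0.40071295]
308.8 338.0 364.6
309.548558798882 337.0837683794705 366.3944317103336
309.84444207422024 337.50581562870775 366.83199209506216
post shift [ 2.85504356e-02 -1.27033713e-01  5.78707657e-05]
```

The ring hangs level with its bore within 1 mm of the TCP axis. I'll move it over the post.

```bash
python3 -m handwheel '[[0.002,-0.009,0,0],[0.005,-0.022,0,0],[0.006,-0.027,0,0],[0.006,-0.027,0,0],[0.005,-0.022,0,0],[0.0035,-0.015,0,0],[0.001,-0.005,0.003,0],[0,0,0.003,0]]'
python3 -m handwheel '[[0,0,0.003,0],[0,0,0,0],[0,0,0,0],[0,0,0,0],[0,0,0,0],[0,0,0,0],[0,0,0,0],[0,0,0,0]]'
python3 - <<'E'
from h import *
from bench import get_image,bot
im=get_image('side');p=bot.get_obs()['eef_pos'];print(p)
u=np.array([285,280]);c=im[u[1]-60:u[1]+60,u[0]-60:u[0]+60];cv2.imwrite('pics/s4.png',cv2.resize(c,None,fx=5,fy=5,interpolation=2))
cv2.imwrite('pics/s4full.png',im)
cv2.imwrite('pics/t4.png',get_image('top'))
for q in([.5565,-.272,.092],[*p[:2],p[2]+.0155]):print((proj('side',q)-u+60+.5)*5-.5)
E
```

```text
time: 6.3
eef_pos: [0.5567, -0.2723, 0.128]
tcp_rot: [3.101, 0.5, -0.0]
force: [0.8, -1.0, -2.3]
width: 0.372
time: 7.3
eef_pos: [0.5567, -0.2722, 0.1253]
tcp_rot: [3.101, 0.5, 0.0]
force: [-0.7, 0.5, -2.7]
width: 0.371
[ 0.55673223 -0.27221239  0.12531814]
[[287.09046667 283.18420475]]
[[277.50304759 223.94440701]]
```

View pics/s4.png

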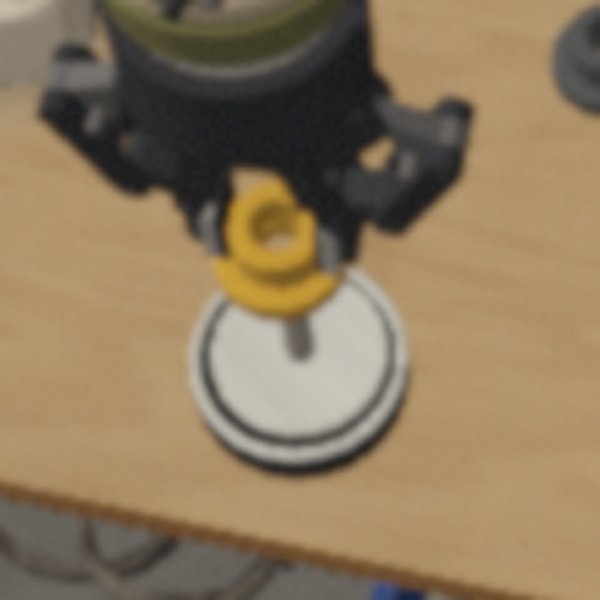

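View pics/s4full.png

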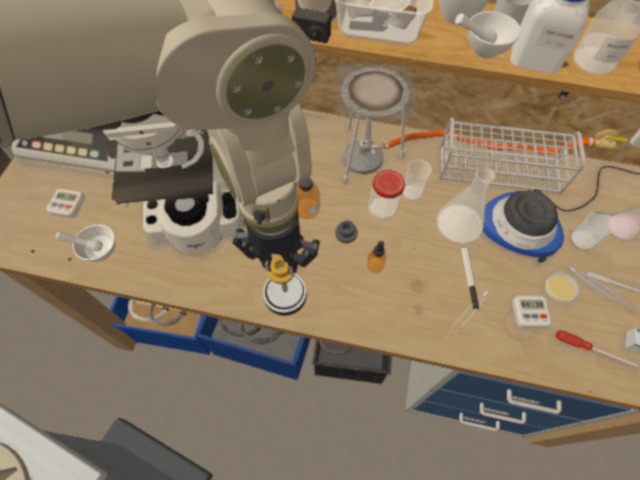

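View pics/t4.png

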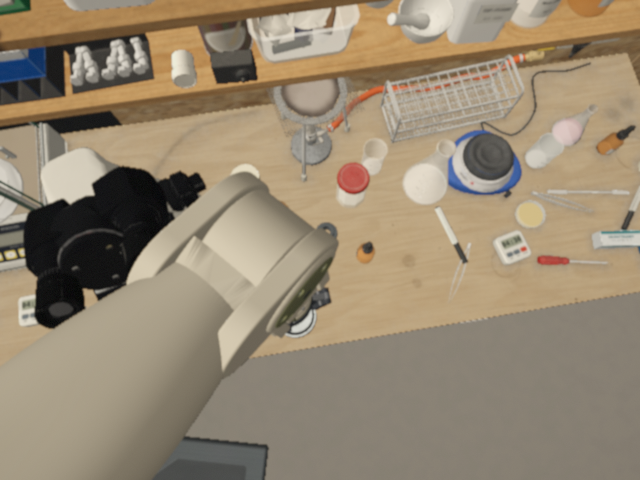

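The ring is directly over the post. The post foot shows at crop (300,355), below the flange, and the tip is hidden behind the ring. Before lowering I'll check the forearm's clearance from the microscope by triangulation.

Run:
```python
from h import *
from scipy.optimize import least_squares
def tri(a,b):
    r=least_squares(lambda X:np.r_[proj('side',X)[0]-a,proj('top',X)[0]-b],[.5,-.3,.4]);return r.x.round(3),r.cost
print('cap',tri((265,80),(303,285)))
from bench import bot
print(bot.get_obs()['joint_positions'])
# left forearm edge in top image: pixel on edge to y at heights
for uv in[(90,292),(60,318),(130,262),(160,215)]:
    print(uv,[(z,ray('top',uv,z).round(3).tolist()) for z in(.3,.4,.45,.5,.55,.6)])
```

```text
cap (array([ 0.534, -0.31 ,  0.566]), np.float64(2.983193783306213))
[-5.84264781e-01  4.46386761e-01 -2.10162849e-02  1.10327608e+00
 -7.34953030e-05  2.23757111e+00]
(90, 292) [(0.3, [0.537, -0.007]), (0.4, [0.528, -0.06]), (0.45, [0.523, -0.087]), (0.5, [0.519, -0.114]), (0.55, [0.515, -0.141]), (0.6, [0.51, -0.167])]
(60, 318) [(0.3, [0.498, 0.025]), (0.4, [0.496, -0.033]), (0.45, [0.494, -0.063]), (0.5, [0.493, -0.092]), (0.55, [0.492, -0.122]), (0.6, [0.491, -0.151])]
(130, 262) [(0.3, [0.584, -0.053]), (0.4, [0.567, -0.099]), (0.45, [0.559, -0.122]), (0.5, [0.55, -0.145]), (0.55, [0.542, -0.168]), (0.6, [0.534, -0.191])]
(160, 215) [(0.3, [0.656, -0.082]), (0.4, [0.627, -0.123]), (0.45, [0.613, -0.143]), (0.5, [0.599, -0.164]), (0.55, [0.584, -0.185]), (0.6, [0.57, -0.205])]
```

```bash
python3 -c "
import cv2
a=cv2.imread('pics/t4.png')[130:400,0:350];cv2.imwrite('pics/t4c.png',cv2.resize(a,None,fx=2.2,fy=2.2))"
```

```text
(no output)
```

View pics/t4c.png

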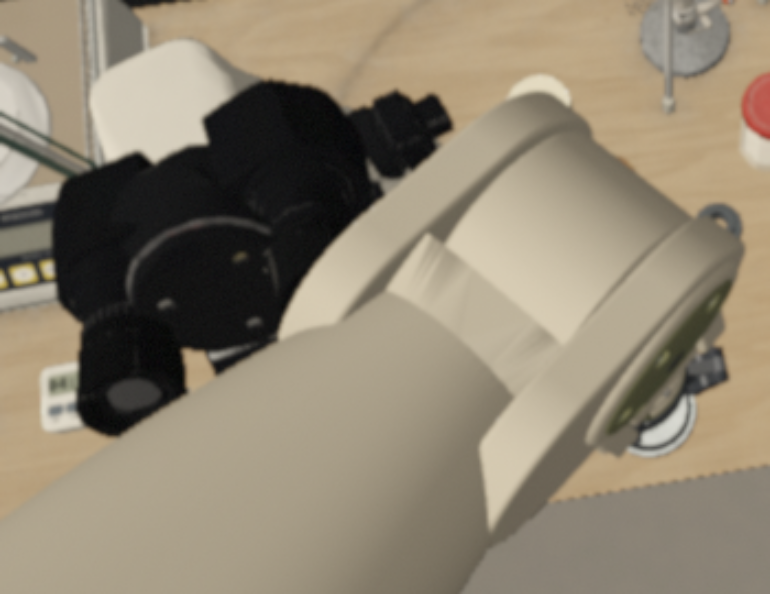

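Run:
```python
from h import *
e=np.array([.834,-.552]);s_=np.array([.552,.834])
im=cv2.imread('pics/t4.png')
big=cv2.resize(im,None,fx=2,fy=2,interpolation=2);sd=cv2.resize(cv2.imread('pics/s4full.png'),None,fx=2,fy=2,interpolation=2)
for s,col in((.036,(0,0,255)),(.13,(0,255,0)),(.145,(255,0,0)),(.16,(255,0,255))):
    t=np.linspace(0,2*np.pi,60);r=.615+.062*np.cos(t);P=np.c_[r[:,None]*e+s*s_,.566+.062*np.sin(t)]
    for B,n in((big,'top'),(sd,'side')):
        cv2.polylines(B,[(proj(n,P)*2).astype(int).reshape(-1,1,2)],True,col,1)
cv2.imwrite('pics/ov.png',cv2.hconcat([big[300:750,100:700],sd[0:450,250:450]]))
```

```text
(no output)
```

View pics/ov.png

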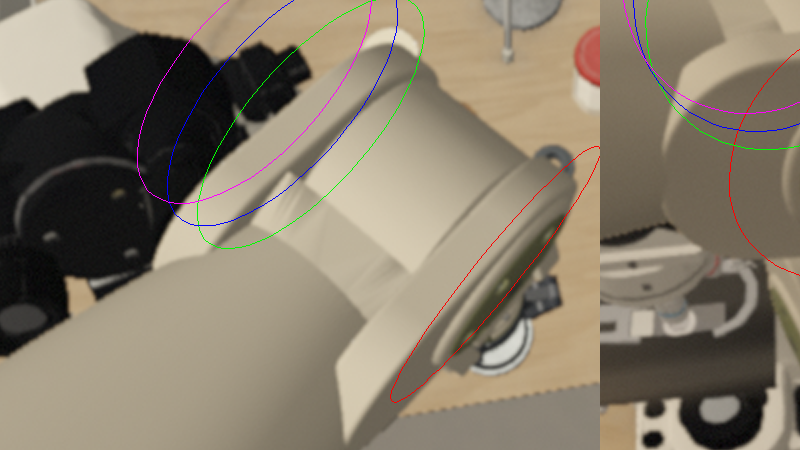

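The overlay puts the left fork's outer face about 4 cm from the eyepieces, so lowering is safe. I'll lower in stages and watch the force.

```bash
python3 -m handwheel '[[0,0,0.005,0],[0,0,0.006,0],[0,0,0.006,0],[0,0,0.005,0],[0,0,0.005,0],[0,0,0.005,0],[0,0,0,0],[0,0,0,0]]'
python3 - <<'E'
from h import *
from bench import get_image,bot
im=get_image('side');p=bot.get_obs()['eef_pos'];print(p)
u=np.array([285,280]);c=im[u[1]-50:u[1]+50,u[0]-50:u[0]+50];cv2.imwrite('pics/s5.png',cv2.resize(c,None,fx=6,fy=6,interpolation=2))
E
```

```text
time: 8.4
eef_pos: [0.5568, -0.2723, 0.0934]
tcp_rot: [3.101, 0.5, 0.0]
force: [0.3, 0.1, -2.6]
width: 0.373
[ 0.55685005 -0.27232692  0.09354037]
```

View pics/s5.png

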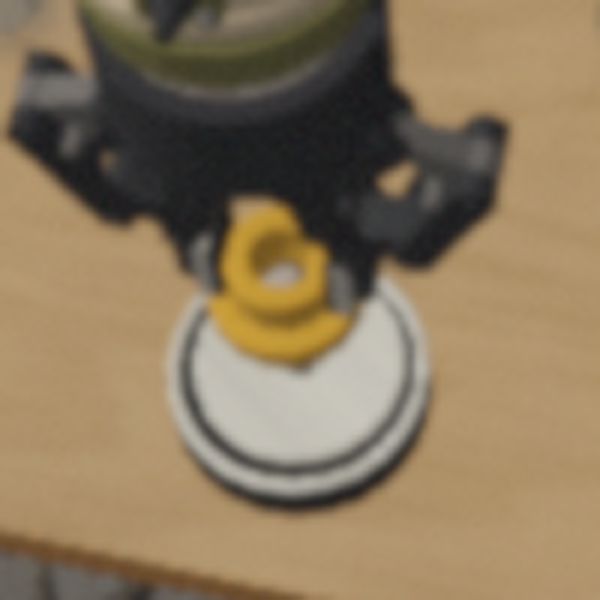

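Force is unchanged with the underside at 79 mm, below the 92 mm tip, and grey metal shows inside the bore at crop (282,270). The post is in the bore. Continuing down.

```bash
python3 -m handwheel '[[0,0,0.006,0],[0,0,0.007,0],[0,0,0.007,0],[0,0,0.007,0],[0,0,0.006,0],[0,0,0.005,0],[0,0,0.003,0],[0,0,0.002,0]]'
```

```text
time: 9.45
eef_pos: [0.5567, -0.2723, 0.0502]
tcp_rot: [3.101, 0.5, 0.0]
force: [-0.8, -0.7, -2.8]
width: 0.373
```

```bash
python3 -m handwheel '[[0,0,0.002,0],[0,0,0.002,0],[0,0,0.002,0],[0,0,0.001,0],[0,0,0.001,0],[0,0,0,0],[0,0,0,0],[0,0,0,0]]'
```

```text
time: 10.45
eef_pos: [0.5568, -0.2723, 0.0424]
tcp_rot: [3.101, 0.5, 0.0]
force: [0.4, -0.0, -3.1]
width: 0.376
```

```bash
python3 -m handwheel '[[0,0,0.0005,0],[0,0,0.0005,0],[0,0,0.0005,0],[0,0,0,0],[0,0,0,0],[0,0,0,0],[0,0,0,0],[0,0,0,0]]'
```

```text
time: 11.45
eef_pos: [0.5567, -0.2722, 0.041]
tcp_rot: [3.101, 0.5, 0.0]
force: [-2.0, 0.7, 1.8]
width: 0.369
```

Contact: the vertical force changed by about +4.5 N at the expected height (41 mm). Releasing.

```bash
python3 -m handwheel '[[0,0,0.0003,0],[0,0,0,0],[0,0,0,0],[0,0,0,0],[0,0,0,0],[0,0,0,0],[0,0,0,0],[0,0,0,0]]' 0.06 20
python3 - <<'E'
from h import *
from bench import get_image,bot
im=get_image('side');o=bot.get_obs();print(o['eef_pos'],o['force'],o['width'])
u=np.array([285,280]);c=im[u[1]-50:u[1]+50,u[0]-50:u[0]+50];cv2.imwrite('pics/s6.png',cv2.resize(c,None,fx=6,fy=6,interpolation=2))
E
```

```text
time: 12.45
eef_pos: [0.5567, -0.2723, 0.0405]
tcp_rot: [3.101, 0.5, -0.0]
force: [-0.3, 0.0, 0.9]
width: 0.706
[ 0.55669955 -0.27226453  0.04051721] [-0.04113255 -0.7271575  -0.19462717] 0.6987642201959698
```

View pics/s6.png

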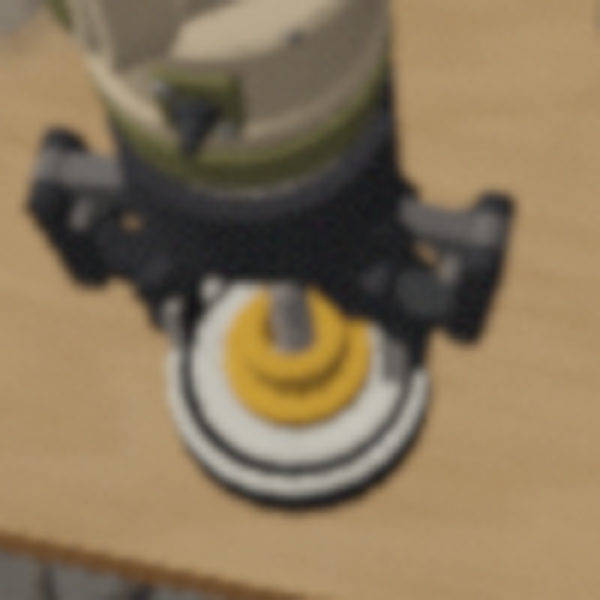

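The ring lies flat on the plate, released, with the post standing through the bore (crop 292,320). I'll raise to the post grip height of about 59 mm, so the tips clear the ring's top at 56 mm.

```bash
python3 -m handwheel '[[0,0,-0.003,0],[0,0,-0.006,0],[0,0,-0.006,0],[0,0,-0.004,0],[0,0,0,0],[0,0,0,0],[0,0,0,0],[0,0,0,0]]' 0.06 20
python3 -m handwheel '[[0,0,0,0],[0,0,0,0],[0,0,0,0],[0,0,0,0],[0,0,0,0],[0,0,0,0],[0,0,0,0],[0,0,0,0]]' 0.0 30
```

```text
time: 13.5
eef_pos: [0.5565, -0.2722, 0.0593]
tcp_rot: [-3.101, -0.5, 0.001]
force: [-0.4, 0.3, 0.9]
width: 0.707
time: 14.5
eef_pos: [0.5567, -0.2722, 0.0595]
tcp_rot: [3.101, 0.5, 0.0]
force: [-0.1, -0.3, 1.5]
width: 0.124
```

```bash
python3 -m handwheel '[[0,0,0,0],[0,0,0,0],[0,0,0,0],[0,0,0,0],[0,0,-0.002,0],[0,0,-0.004,0],[0,0,-0.004,0],[0,0,0,0]]' 0.0 90
python3 - <<'E'
from h import *
from bench import get_image,bot
im=get_image('side');o=bot.get_obs();print(o['eef_pos'],o['force'],o['wrist_torque'],o['width'])
u=np.array([285,280]);c=im[u[1]-50:u[1]+50,u[0]-50:u[0]+50];cv2.imwrite('pics/s7.png',cv2.resize(c,None,fx=6,fy=6,interpolation=2))
E
```

```text
time: 15.5
eef_pos: [0.5569, -0.2724, 0.0698]
tcp_rot: [3.101, 0.5, 0.001]
force: [0.6, -0.2, -4.2]
width: 0.108
[ 0.55677288 -0.27231942  0.0696193 ] [ 0.57237226  0.06280162 -3.3101813 ] [ 0.01089476  0.03563781 -0.01432698] 0.1059985320862763
```

View pics/s7.png

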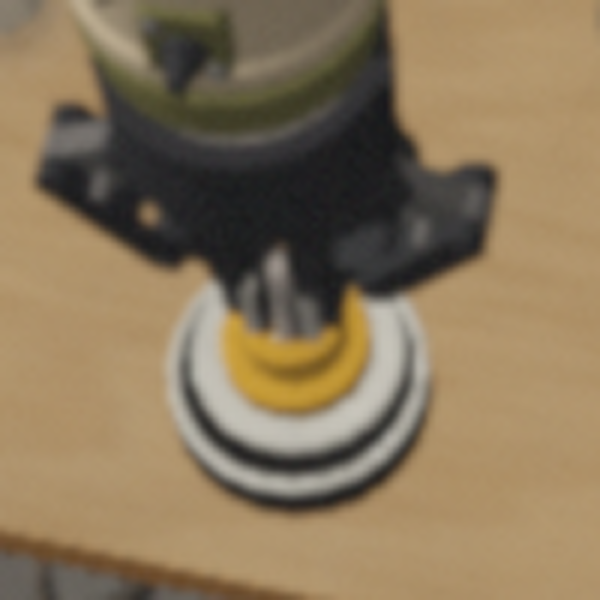

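The carrier has lifted with the ring (the dark gap below the plate is wider), and the force is about -4 N, as its weight should give. I'll lift the rest, to about 100 mm in total.

```bash
python3 -m handwheel '[[0,0,-0.005,0],[0,0,-0.010,0],[0,0,-0.014,0],[0,0,-0.014,0],[0,0,-0.010,0],[0,0,-0.005,0],[0,0,-0.002,0],[0,0,0,0]]'
python3 -m handwheel '[[0,0,-0.005,0],[0,0,-0.010,0],[0,0,-0.009,0],[0,0,-0.004,0],[0,0,-0.002,0],[0,0,0,0],[0,0,0,0],[0,0,0,0]]'
python3 -m handwheel '[[0,0,0,0],[0,0,0,0],[0,0,0,0],[0,0,0,0],[0,0,0,0],[0,0,0,0],[0,0,0,0],[0,0,0,0]]'
python3 - <<'E'
from h import *
from bench import get_image,bot
im=get_image('side');o=bot.get_obs();print(o['eef_pos'],o['force'],o['wrist_torque'],o['width'],abs(o['qvel']).max())
u=np.array([280,260]);c=im[u[1]-60:u[1]+60,u[0]-60:u[0]+60].copy();c=cv2.resize(c,None,fx=5,fy=5,interpolation=2)
cv2.imwrite('pics/s8.png',c);d=c.copy()
p=o['eef_pos'];z=p[2]-.0595+.026
cv2.polylines(d,[(((proj('side',circ(p[0],p[1],z,.034))-u+60+.5)*5-.5).astype(int)).reshape(-1,1,2)],True,(0,0,255),1)
cv2.imwrite('pics/s8o.png',d)
cv2.imwrite('pics/t8.png',get_image('top'))
E
```

```text
time: 16.55
eef_pos: [0.5565, -0.2721, 0.1292]
tcp_rot: [-3.101, -0.5, 0.001]
force: [-0.1, -0.5, -4.3]
width: 0.108
time: 17.55
eef_pos: [0.5565, -0.2721, 0.1591]
tcp_rot: [-3.101, -0.5, 0.001]
force: [0.1, -0.6, -4.7]
width: 0.109
time: 18.55
eef_pos: [0.5567, -0.2722, 0.1595]
tcp_rot: [3.101, 0.5, -0.0]
force: [0.1, 0.1, -3.9]
width: 0.111
[ 0.55669422 -0.27225284  0.15951368] [ 0.28266057  0.07868074 -4.42290253] [ 0.02951089  0.02603221 -0.04587047] 0.10932569437633437 0.0021508208241033896
```

View pics/s8o.png

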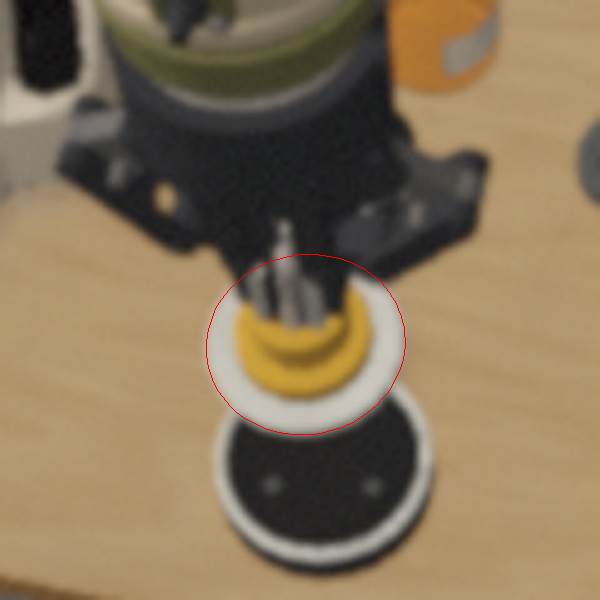

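View pics/s8.png

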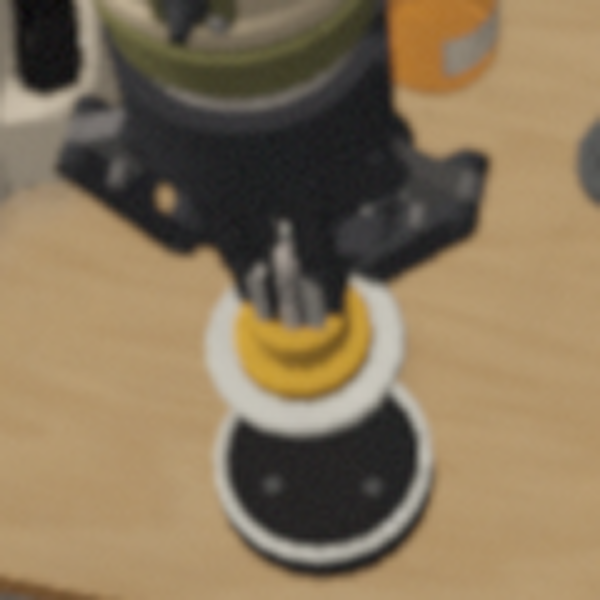

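The plate's outline matches a level disc at the expected height, the ring lies flat on it, and the empty stand is straight below. The arm is still. Handing in.

```bash
python3 -c "
from bench import bot
print(bot.close_job(), bot.get_obs()['time'])"
```

```text
the job is handed in; nothing more can be done
the job is handed in; nothing more can be done
```

The job is done and handed in; no verdict was reported. I placed the brass ring over the post of the larger carrier and lowered it until it lay flat on the plate. Touch-down was about 4.5 N, and then I let go of it. I then gripped the post at 90 N and lifted the carrier with the weight 100 mm straight above its stand.

**Last checks, at about 18.6 s:**
- **Position:** TCP height was 0.1595 m, against 0.0595 m at the grip, with less than 1 mm of sideways drift.
- **Stillness and load:** joint speeds were near zero, and the force was a steady 4 N or so, which fits the carried weight.
- **Level:** the side camera showed the plate matching a level disc and the ring flat on it, with the empty stand below.

No check failed. The arm hid the work from the top camera, so the final level check rests on the side camera alone. I moved nothing else, and the wrist stayed an estimated 4 cm clear of the microscope.

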